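Lock the four side clips of a screw box

ROBOT

A 6-joint arm with a two-finger parallel gripper is mounted at the origin on a cart in front of the work surface, level with it; the furniture and walls round the work are solid. World frame = base frame: x ahead of the robot, y to its left, z up, the work surface at z = 0. Lengths are in mm, angles in rad, forces in N, time in s.
With the tool pointing down it reaches from about 275 to 750 mm from the base axis. Payload 10.2 kg.
Tool frame: the origin (TCP) lies midway between the tips of the shut fingers; the grasp point (between the pads) lies manip.grip_depth behind it (manip.grip_depth is the distance from the TCP to the grasp point, in mm); x points along the fingers, y is the direction in which the jaws open and shut, and the axes are right-handed (so a half turn about x gives the same grasp; the last joint's range is limited). The gripper opens to 85 mm and grips with 20 to 120 N. Pads are 22 mm wide; open, the fingers measure 114 mm over their backs; the gripper's body (76 mm by 85 mm) begins 54 mm behind the grasp point. The pads swing forward as they close: fully open they stand 13 mm farther back than shut.
Start: joints at [-1.41, 0.313, 1.498, -0, 1.331, -0.223], TCP at [196.572, -486.817, 231.294] pointing down, gripper open.
Joint ranges: [-2.94, 2.94], [-0.97, 2.17], [0.19, 2.56], [-1.23, 4.37], [0.02, 3.11], [-2.88, 2.88]. Speed limits (rad/s): [2.39, 2.39, 3.01, 3.14, 3.14, 3.14].

INTERFACE

Orientations are given as a rotation vector (axis times angle).
In Python, from workcell import manip, cams, workorder gives the robot as it stands.
- The arm moves only by the tool step_arm, never from a script. Its argument "deltas" is a list that holds one entry, the list of rows, each a list of 5 numbers: the shift along the world's x, y, z in mm, then the turn about the world's z in degrees, then the closure, from 0 (fully open) to 1 (shut). A call has 1 to 8 rows; each row is the pose to reach, as a shift and turn from the pose measured when the call began; what a row does not reach only later rows make up. A row lasts 1/8 s, in which the tool goes at most 62.5 mm and 10.7 degrees, less where a joint would pass 70% of its speed; a pose out of reach is approached as far as the arm can. A call with a gripper value outside its range is refused whole. The fingers move at their own pace and stop on an object; "newtons" is the grip in N (left out, the last holds). Time passes only in rows, so rows that repeat a pose let the fingers close. It gives the time, the measured TCP pose, the force and the opening at its end, in the units of the state.
- manip.sense(): the state, without advancing time (a new reading comes with each control period).
- cams.read_camera(name): name is "side" or "top" or "wrist"; returns a dict with "color" (420x560x3 uint8, blue, green, red), "range_z" (420x560 float32, mm along the optical axis (not along the pixel's ray), 0 where there is no reading), "fx", "fy", "cx", "cy" (pixels), "view" (4x4, takes a point from world to camera coordinates); the wrist camera has in their place "hand_eye" (4x4, takes a point from camera to tool coordinates, whose origin is the TCP and whose axes are the tool frame's). Camera axes: x right, y down, z forward; pixel columns grow to the right and rows downward; lengths in mm; the calibration is good to about 2 mm. A picture is of the moment at which its call begins: read the wrist's pose just before it.
- workorder.sign_off(): hands the job in, once; it reports no verdict.
The state is a dict: "t": time; "joint_positions": joint angles; "qvel": joint speeds; "joint_torque": joint torques, N m; "ee_pos": TCP position; "eef_rot": TCP orientation; "force": force on the tool from outside, world axes, zero at the start; "torque": the same for the moment, N m; "opening": finger opening in mm.
Only numpy, scipy, OpenCV 4.12 (cv2) and the standard library are available. Lean on these libraries where they do the work, as an engineer would, in place of code of your own. Each camera call takes 0.05 s, during which the arm holds its last target.

TASK

The lid is already on the clear box of screws: flip the four blue side clips down one after another and push each in until it clicks behind its catch and stays locked. The clips differ in stiffness and stand a little farther in or out than they seem, so feel for the click, push only as hard as it needs, and leave the jar, the tape measure and the tin alone.

Things in the scene. Friction and masses are not known exactly. Their poses are not given: they have to be found in the camera images.
- box: Clear box full of screws, standing firmly on rubber feet: it does not slide or give when pushed. Wall 92 x 132 mm (x, y), 70 mm high; grey lid 108 x 148 mm lies in place, its top 84 mm (ribs 88 mm) above the bench. A blue clip is hinged at the middle of each side of the lid. Origin: centre of the underside; z up, x the short way, y the long way, -x towards the robot at yaw 0.
- clip_front (a joint): Clip on the box's -x (robot's) side, rad: 0 = down and locked, 1.57 = straight out. Stays where left; above 0.6 press it down from above, as a side push jams. In the lip's last 10 mm a tooth rides over a spring roller: pushed in too little it springs back to 0.2 or more; some 4 mm before the stop it clicks and pulls itself to 0. The click takes 5 to 10 N (more if pushed fast), different for each clip.
- front_hinge (a point): Nominal middle of the front clip's hinge axis, 76 mm above the bench, 14 mm outside the wall on the box's -x (robot's) side; axes as the box's. The true hinge and catch sit on a stiff block set up to 8 mm nearer or farther out than this, differently for each clip and not measured. Clip: 40 mm wide, 4 mm thick, with a thumb lip flared outward at its free end; locked, the lip's edge is 14 mm outside the true axis and 33 mm below it.
- clip_back (a joint): Clip on the box's +x (far) side, rad: 0 = down and locked, 1.57 = straight out. Stays where left; above 0.6 press it down from above, as a side push jams. In the lip's last 10 mm a tooth rides over a spring roller: pushed in too little it springs back to 0.2 or more; some 4 mm before the stop it clicks and pulls itself to 0. The click takes 5 to 10 N (more if pushed fast), different for each clip.
- back_hinge (a point): Nominal middle of the back clip's hinge axis, 76 mm above the bench, 14 mm outside the wall on the box's +x (far) side; axes as the box's. The true hinge and catch sit on a stiff block set up to 8 mm nearer or farther out than this, differently for each clip and not measured. Clip: 40 mm wide, 4 mm thick, with a thumb lip flared outward at its free end; locked, the lip's edge is 14 mm outside the true axis and 33 mm below it.
- clip_left (a joint): Clip on the box's +y end, rad: 0 = down and locked, 1.57 = straight out. Stays where left; above 0.6 press it down from above, as a side push jams. In the lip's last 10 mm a tooth rides over a spring roller: pushed in too little it springs back to 0.2 or more; some 4 mm before the stop it clicks and pulls itself to 0. The click takes 5 to 10 N (more if pushed fast), different for each clip.
- left_hinge (a point): Nominal middle of the left clip's hinge axis, 76 mm above the bench, 14 mm outside the wall on the box's +y end; axes as the box's. The true hinge and catch sit on a stiff block set up to 8 mm nearer or farther out than this, differently for each clip and not measured. Clip: 40 mm wide, 4 mm thick, with a thumb lip flared outward at its free end; locked, the lip's edge is 14 mm outside the true axis and 33 mm below it.
- clip_right (a joint): Clip on the box's -y end, rad: 0 = down and locked, 1.57 = straight out. Stays where left; above 0.6 press it down from above, as a side push jams. In the lip's last 10 mm a tooth rides over a spring roller: pushed in too little it springs back to 0.2 or more; some 4 mm before the stop it clicks and pulls itself to 0. The click takes 5 to 10 N (more if pushed fast), different for each clip.
- right_hinge (a point): Nominal middle of the right clip's hinge axis, 76 mm above the bench, 14 mm outside the wall on the box's -y end; axes as the box's. The true hinge and catch sit on a stiff block set up to 8 mm nearer or farther out than this, differently for each clip and not measured. Clip: 40 mm wide, 4 mm thick, with a thumb lip flared outward at its free end; locked, the lip's edge is 14 mm outside the true axis and 33 mm below it.
- screw_jar: Clear jar of screws with a red cap, 62 mm across, 93 mm high; origin at the centre of its underside. Bystander, to be left alone.
- tape_measure: Yellow and black tape measure, 37 x 83 x 68 mm; origin at the centre of its underside. Bystander, to be left alone.
- sample_tin: Small blue and white paint tin, 66 mm across, 85 mm high; origin at the centre of its underside. Bystander, to be left alone.

How it is judged:
By the outcome, as a careful person would: the job done as asked, in the order asked, and still so for the second after the job is handed in, with the robot touching nothing.
It also fails if it takes over 72 s, if anything falls off the work surface, if the arm or the gripper's body presses on something with over 40 N, if the wrist force passes 120 N, or if a joint passes its speed limit or range.

## Working session

There is one attempt and no reset: what is moved stays moved. The work goes in short steps, Python scripts to look and compute and a tool call to move; the robot and the scene stay as the last step left them, time stands still between calls to the robot, and variables do not carry over. Pictures are saved under pics/ and viewed, and the job is handed in when it is done.

Besides the shell and the picture viewer there is one more tool, called after "Emit:" as name(argument=value, ...), one argument or row to a line, values as JSON. step_arm: Moves the arm, as the interface text tells. Its arguments: {"type":"object","properties":{"deltas":{"type":"array"},"newtons":{"type":"number"}},"required":["deltas"]}

```bash
ls && mkdir -p pics && python3 - <<'E'
from workcell import manip, cams, workorder
import cv2
s=manip.sense()
print(s, manip.grip_depth)
for n in ["side","top","wrist"]:
    c=cams.read_camera(n); cv2.imwrite(f"pics/{n}0.png",c["color"])
    print(n,c["fx"],c["fy"],c["cx"],c["cy"],c.get("view",c.get("hand_eye")))
E
```

```text
pics
{'t': 0.0, 'joint_positions': array([-1.41038742e+00,  3.13471891e-01,  1.49841301e+00, -1.70539354e-05,
        1.33099851e+00, -2.23395474e-01]), 'qvel': array([-0.0006626 , -0.00054421,  0.00126769, -0.0020186 , -0.00076759,
        0.00040841]), 'joint_torque': array([-1.02785958e-03, -4.12269330e+01, -2.59742439e+01, -2.51532128e-04,
        4.15190763e-03,  1.89832043e-07]), 'ee_pos': array([ 196.53296777, -486.55900287,  230.7329362 ]), 'eef_rot': array([ 2.01178097,  0.39219713, -2.0117316 ]), 'force': array([ 0.1202857 , -0.33580215,  0.1743953 ]), 'torque': array([-0.00032302,  0.06424293,  0.03431551]), 'opening': 85.27139405284936} 18.700000000000003
side 542.7391254694764 542.7391254694764 274.27911051150636 206.0183590413799 [[-9.66496822e-01 -2.56678579e-01 -6.69156933e-06  5.73170773e+02]
 [-1.14935591e-01  4.32801473e-01 -8.94132370e-01  9.27693187e+01]
 [ 2.29507522e-01 -8.64175325e-01 -4.47802753e-01  1.17791175e+03]
 [ 0.00000000e+00  0.00000000e+00  0.00000000e+00  1.00000000e+00]]
top 382.1613603612631 382.1613603612631 277.02849241279387 204.8319154022744 [[-3.02009507e-02 -9.99536431e-01 -3.85036458e-03  1.14621832e+02]
 [-9.97432309e-01  3.03871833e-02 -6.48491196e-02  5.77431938e+02]
 [ 6.49360593e-02  1.88197297e-03 -9.97887652e-01  9.96116722e+02]
 [ 0.00000000e+00  0.00000000e+00  0.00000000e+00  1.00000000e+00]]
wrist 378.6674992145013 378.6674992145013 272.3499053711168 203.81509988970086 [[-1.33139336e-04 -3.08965703e-01  9.51073171e-01 -1.43074486e+02]
 [ 9.99999471e-01  9.28897248e-04  4.41750088e-04 -5.32440650e-01]
 [-1.01993488e-03  9.51072727e-01  3.08965416e-01 -7.93006427e+01]
 [ 0.00000000e+00  0.00000000e+00  0.00000000e+00  1.00000000e+00]]
```

View pics/top0.png

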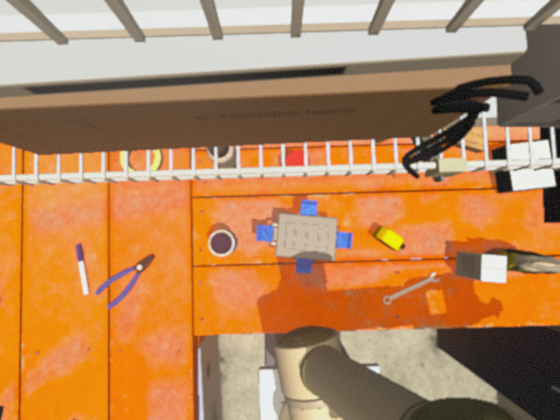

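View pics/side0.png

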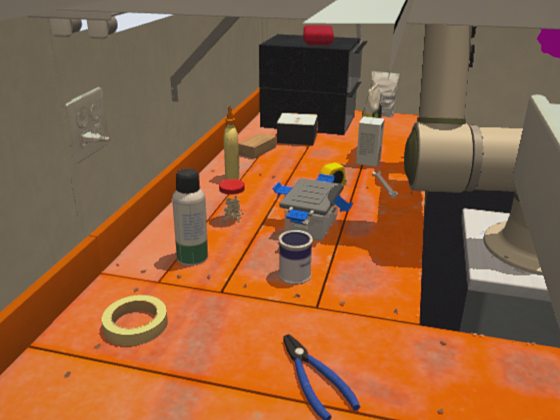

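View pics/wrist0.png

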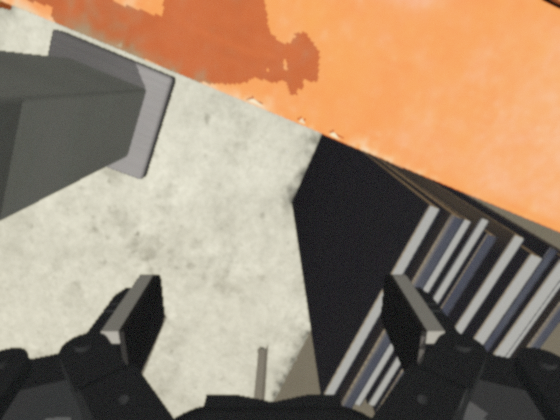

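```bash
cat > h.py <<'E'
import numpy as np, cv2
from workcell import manip, cams, workorder
from scipy.spatial.transform import Rotation as R
def get(n):
    s=manip.sense(); c=cams.read_camera(n)
    if "view" in c: T=np.linalg.inv(c["view"])
    else:
        T=np.eye(4); T[:3,:3]=R.from_rotvec(s["eef_rot"]).as_matrix(); T[:3,3]=s["ee_pos"]; T=T@c["hand_eye"]
    c["T"]=T; return c
def pts(c):
    z=c["range_z"].astype(float); v,u=np.mgrid[:z.shape[0],:z.shape[1]]
    P=np.stack([(u-c["cx"])/c["fx"]*z,(v-c["cy"])/c["fy"]*z,z],-1)
    return P@c["T"][:3,:3].T+c["T"][:3,3]
def ray(c,u,v,h):
    d=c["T"][:3,:3]@np.array([(u-c["cx"])/c["fx"],(v-c["cy"])/c["fy"],1]); o=c["T"][:3,3]
    return o+d*(h-o[2])/d[2]
def blue(c):
    hsv=cv2.cvtColor(c["color"],cv2.COLOR_BGR2HSV); return cv2.inRange(hsv,(105,120,60),(125,255,255))
E
python3 - <<'E'
from h import *
c=get("top"); P=pts(c)
m=blue(c)
n,l,st,ce=cv2.connectedComponentsWithStats(m)
for i in range(1,n):
    if st[i,4]>30:
        q=P[l==i]; q=q[np.isfinite(q).all(1)]
        print(st[i],ce[i],np.median(q,0).round(),np.percentile(q,2,axis=0).round(),np.percentile(q,98,axis=0).round())
z=P[...,2]
sub=np.zeros(z.shape,np.uint8); sub[((z>78)&(z<95))]=255; sub[m>0]=0
sub[:200]=0;sub[275:]=0;sub[:,:240]=0;sub[:,360:]=0
n,l,st,ce=cv2.connectedComponentsWithStats(sub)
i=1+np.argmax(st[1:,4]); q=P[l==i][:,:2]
print(cv2.minAreaRect(q.astype(np.float32)), P[l==i][:,2].mean())
x0=c["color"][170:290,180:420]; cv2.imwrite("pics/topz.png",cv2.resize(x0,None,fx=3.3,fy=3.3,interpolation=cv2.INTER_CUBIC))
# objects height
for (u,v) in [(221,241),(391,238),(293,158),(308,205)]: print(u,v,P[v,u].round())
# shelf height points
for (u,v) in [(240,120),(300,100),(330,165),(300,175),(100,175)]: print(u,v,P[v,u].round())
E
```

```text
[301 201  15  14 191] [308.36649215 207.76963351] [567.  20.  81.] [551.   2.  78.] [583.  36.  88.]
[257 226  16  15 200] [264.235 232.79 ] [508. 131.  79.] [492. 114.  74.] [525. 149.  84.]
[337 233  14  14 189] [343.38095238 239.67195767] [485. -65.  79.] [469. -81.  74.] [502. -49.  84.]
((512.4736938476562, 26.468284606933594), (166.53707885742188, 154.54388427734375), 77.793212890625) 84.45652210211814
221 241 [491. 238.  81.]
391 238 [ 485. -187.   68.]
293 158 [691.  54.  93.]
308 205 [574.  20.  80.]
240 120 [611. 126. 706.]
300 100 [611.  76. 751.]
330 165 [586.  35. 605.]
300 175 [580.  67. 571.]
100 175 [583. 295. 603.]
```

View pics/topz.png

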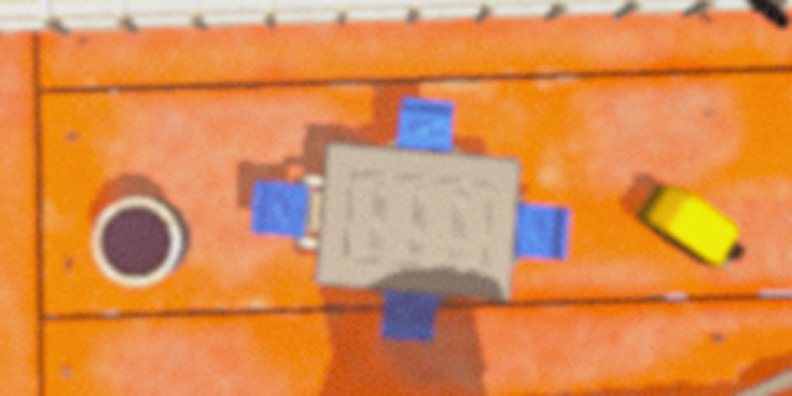

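```bash
python3 - <<'E'
from h import *
s=manip.sense(); print(R.from_rotvec(s["eef_rot"]).as_matrix().round(3))
c=get("top")
hsv=cv2.cvtColor(c["color"],cv2.COLOR_BGR2HSV)
m=((hsv[...,1]<110)).astype(np.uint8)*255
w=np.zeros_like(m); w[205:268,272:345]=255; m&=w
m=cv2.morphologyEx(m,cv2.MORPH_OPEN,np.ones((5,5)))
n,l,st,ce=cv2.connectedComponentsWithStats(m); i=1+np.argmax(st[1:,4]); print(st[i])
cn,_=cv2.findContours((l==i).astype(np.uint8),0,cv2.CHAIN_APPROX_NONE)
q=np.array([ray(c,u,v,84)[:2] for u,v in cn[0][:,0]],np.float32)
print(cv2.minAreaRect(q))
v=cv2.cvtColor((l==i).astype(np.uint8)*255,cv2.COLOR_GRAY2BGR)
cv2.imwrite("pics/m1.png",cv2.resize(np.hstack([c["color"][190:280,240:365],v[190:280,240:365]]),None,fx=3,fy=3))
E
```

```text
[[-0.     0.374 -0.927]
 [ 0.001 -0.927 -0.374]
 [-1.    -0.001 -0.   ]]
[ 272  213   65   55 2848]
((487.3827819824219, 33.22318649291992), (158.49676513671875, 132.69183349609375), 87.69633483886719)
```

View pics/m1.png

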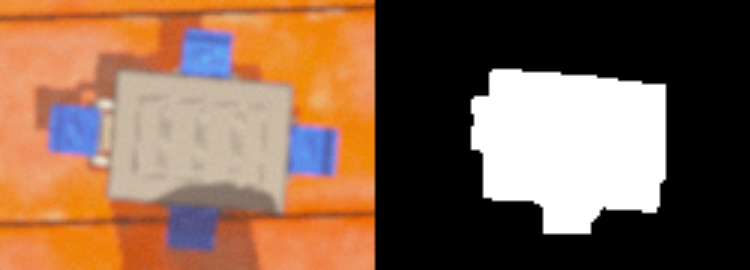

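Emit:
step_arm(
  deltas=[
    [[25,50,30,-6,0.3],[50,100,30,-12,0.6],[75,150,30,-18,1],[100,200,30,-24,1],[125,250,30,-26,1],[150,300,30,-26,1],[175,350,30,-26,1],[200,400,30,-26,1]],
  ],
  newtons=40,
)

```text
t: 1.25
ee_pos: [397.1, -85.0, 261.2]
eef_rot: [-2.186, 0.076, 2.185]
force: [0.7, -1.3, 0.0]
opening: 0.1
```

Emit:
step_arm(
  deltas=[
    [[35,55,0,0,1],[70,110,0,0,1],[75,115,0,0,1],[75,115,0,0,1]],
  ],
)

```text
t: 1.75
ee_pos: [472.0, 30.1, 260.9]
eef_rot: [-2.186, 0.075, 2.186]
force: [-0.9, 1.0, -0.9]
opening: -0.1
```

```bash
python3 - <<'E'
from h import *
s=manip.sense(); print(s['t'],s['ee_pos'],s['force'],R.from_rotvec(s["eef_rot"]).as_matrix().round(3))
c=get("wrist"); cv2.imwrite("pics/w1.png",c["color"])
E
```

```text
1.75 [471.9987568   30.14412751 260.89117942] [-0.9061142   1.00781174 -0.91729552] [[-0.    -0.069 -0.998]
 [ 0.    -0.998  0.069]
 [-1.    -0.     0.   ]]
```

View pics/w1.png

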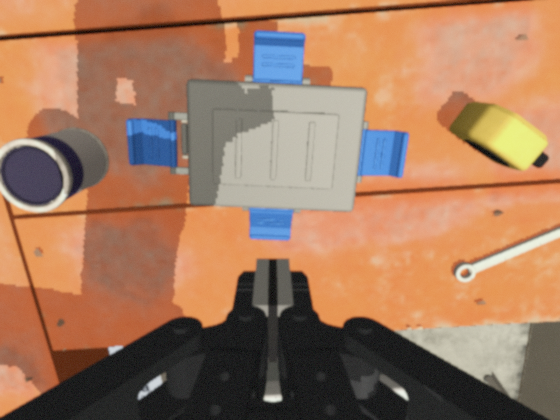

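```bash
python3 - <<'E'
from h import *
c=get("wrist"); P=pts(c)
hsv=cv2.cvtColor(c["color"],cv2.COLOR_BGR2HSV)
z=P[...,2]
m=((hsv[...,1]<90)&(z>60)&(z<100)).astype(np.uint8)*255; m[230:]=0
m=cv2.morphologyEx(m,cv2.MORPH_OPEN,np.ones((25,25)))
n,l,st,ce=cv2.connectedComponentsWithStats(m); i=1+np.argmax(st[1:,4]); print(st[i])
cn,_=cv2.findContours((l==i).astype(np.uint8),0,cv2.CHAIN_APPROX_NONE)
q=np.array([ray(c,u,v,84)[:2] for u,v in cn[0][:,0]],np.float32)
r=cv2.minAreaRect(q); print(r, "z lid",np.median(z[l==i]))
for u,v in [(190,81),(366,88),(355,211),(190,209)]: print(ray(c,u,v,84).round(1))
ang=r[2]; ctr=np.array(r[0])
# box yaw: pick axis near world x
w=[a for a in (ang,ang-90,ang+90) if abs(a)<45][0]; yaw=np.radians(w); print("yaw",w)
ex=np.array([np.cos(yaw),np.sin(yaw)]); ey=np.array([-ex[1],ex[0]])
np.savez("box.npz",ctr=ctr,yaw=yaw)
b=blue(c); b[240:]=0
b=cv2.morphologyEx(b,cv2.MORPH_OPEN,np.ones((3,3)))
n,l,st,ce=cv2.connectedComponentsWithStats(b)
for i in range(1,n):
    if st[i,4]<300: continue
    Q=P[l==i]; L=np.c_[(Q[:,:2]-ctr)@ex,(Q[:,:2]-ctr)@ey,Q[:,2]]
    k=np.argmax(np.abs(np.median(L[:,:2],0)/[60,80])); sg=np.sign(np.median(L[:,k])); o=sg*L[:,k]-[46,66][k]
    print("clip",'xy'[k],sg,ce[i].round(), "lateral",np.percentile(L[:,1-k],[2,98]).round(1))
    bins=np.arange(int(np.percentile(o,1)),np.percentile(o,99.5)+1,3)
    print([ (int(a),round(float(np.median(L[(o>=a)&(o<a+3),2])),1)) for a in bins if ((o>=a)&(o<a+3)).sum()>5])
E
```

```text
[ 217   84  141  112 9995]
((500.7328796386719, 14.785362243652344), (120.0506820678711, 93.3675537109375), 86.0198974609375) z lid 86.37091037666403
[555.1  90.3  84. ]
[539.9 -50.9  84. ]
[435.  -41.8  84. ]
[447.2 105.2  84. ]
yaw -3.9801025390625
clip x 1.0 [277.  57.] lateral [-8.8 27.5]
[(2, 80.2), (5, 81.4), (8, 81.5), (11, 81.5), (14, 81.9), (17, 81.5), (20, 82.1), (23, 81.7), (26, 81.6), (29, 82.8), (32, 87.2), (35, 90.5), (38, 90.4)]
clip y 1.0 [151. 142.] lateral [-19.   17.6]
[(30, 79.5), (33, 80.2), (36, 80.7), (39, 80.1), (42, 79.6), (45, 79.1), (48, 78.2), (51, 78.1), (54, 77.1), (57, 76.5), (60, 77.4), (63, 80.2), (66, 83.1), (69, 83.1)]
clip y -1.0 [381. 152.] lateral [-27.8   8.4]
[(-3, 80.6), (0, 80.8), (3, 80.3), (6, 79.9), (9, 79.6), (12, 78.9), (15, 78.8), (18, 77.9), (21, 77.6), (24, 79.2), (27, 82.4), (30, 84.8)]
clip x -1.0 [269. 223.] lateral [-2.  33.5]
[(14, 79.8), (17, 79.4), (20, 77.5), (23, 75.2), (26, 73.5), (29, 70.8), (32, 68.6), (35, 66.3), (38, 65.3), (41, 66.3), (44, 67.6), (47, 68.4)]
```

```bash
python3 - <<'E'
from h import *
c=get("wrist"); P=pts(c); z=P[...,2]
b=cv2.dilate(blue(c),np.ones((3,3)))
m=((z>81)&(z<95)&(b==0)).astype(np.uint8)*255; m[235:]=0; m[:,:165]=0;m[:,400:]=0
m=cv2.morphologyEx(m,cv2.MORPH_OPEN,np.ones((15,15)))
cn,_=cv2.findContours(m,0,cv2.CHAIN_APPROX_NONE); cn=max(cn,key=cv2.contourArea)
q=np.array([ray(c,u,v,84)[:2] for u,v in cn[:,0]],np.float32)
print(cv2.minAreaRect(q))
v=c["color"].copy(); cv2.drawContours(v,[cn],-1,(0,255,0),1)
v=v[20:250,110:430]; cv2.imwrite("pics/w2.png",cv2.resize(v,None,fx=2.5,fy=2.5,interpolation=cv2.INTER_CUBIC))
E
```

```text
((496.21697998046875, 27.484928131103516), (145.8800506591797, 106.12820434570312), 83.39749908447266)
```

View pics/w2.png

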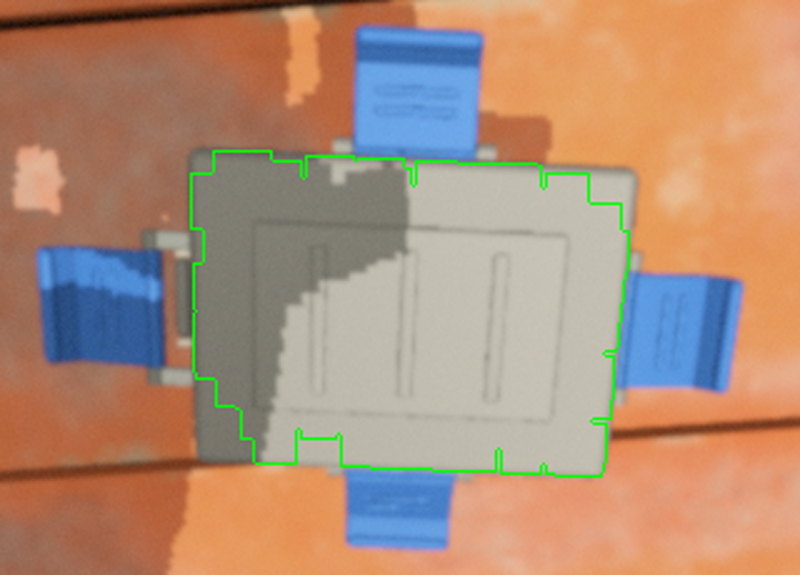

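```bash
python3 - <<'E'
from h import *
c=get("wrist"); P=pts(c)
K=np.array([ray(c,110+u/2.5,20+v/2.5,84)[:2] for u,v in [(190,150),(637,168),(604,477),(197,462)]])
print(K.round(1)); r=cv2.minAreaRect(K.astype(np.float32)); print(r,K.mean(0))
for a,b_ in [(1,0),(2,3)]:
    d=K[b_]-K[a]; print(np.hypot(*d),np.degrees(np.arctan2(-d[0],d[1])))
for a,b_ in [(3,0),(2,1)]:
    d=K[b_]-K[a]; print(np.hypot(*d),np.degrees(np.arctan2(d[1],d[0])))
yaw=np.radians(-6.3); ctr=K.mean(0)
np.savez("box.npz",ctr=ctr,yaw=yaw)
ex=np.array([np.cos(yaw),np.sin(yaw)]); ey=np.array([-ex[1],ex[0]])
b=blue(c); b[240:]=0
b=cv2.morphologyEx(b,cv2.MORPH_OPEN,np.ones((3,3)))
n,l,st,ce=cv2.connectedComponentsWithStats(b)
for i in range(1,n):
    if st[i,4]<300: continue
    Q=P[l==i]; L=np.c_[(Q[:,:2]-ctr)@ex,(Q[:,:2]-ctr)@ey,Q[:,2]]
    k=np.argmax(np.abs(np.median(L[:,:2],0)/[60,80])); sg=np.sign(np.median(L[:,k])); o=sg*L[:,k]-[46,66][k]
    print("clip",'xy'[k],sg,ce[i].round(), "lateral",np.percentile(L[:,1-k],[2,98]).round(1))
    bins=np.arange(int(np.percentile(o,1)),np.percentile(o,99.5)+1,3)
    print(np.percentile(o,99.5).round(1),[ (int(a),round(float(np.median(L[(o>=a)&(o<a+3),2])),1)) for a in bins if ((o>=a)&(o<a+3)).sum()>5])
E
```

```text
[[556.2  92.8]
 [540.4 -50.7]
 [435.2 -39.3]
 [451.2 105.2]]
((495.7926025390625, 27.151081085205078), (145.40765380859375, 105.7925033569336), 83.70429992675781) [495.75635783  27.01655921]
144.32824688885785 -6.261927553795591
145.40765956068222 -6.2957067374477775
105.71056515143124 -6.7374933756307485
105.79284285597778 -6.152538348185104
clip x 1.0 [276.  57.] lateral [-17.8  18.6]
44.1 [(8, 80.1), (11, 81.3), (14, 81.4), (17, 81.5), (20, 82.0), (23, 81.5), (26, 82.0), (29, 81.4), (32, 81.6), (35, 82.9), (38, 87.1), (41, 90.5), (44, 90.2)]
clip y 1.0 [150. 142.] lateral [-17.5  19.2]
58.1 [(19, 79.4), (22, 80.5), (25, 80.6), (28, 79.9), (31, 79.6), (34, 79.1), (37, 78.1), (40, 77.8), (43, 76.9), (46, 76.3), (49, 77.9), (52, 81.1), (55, 83.4), (58, 82.4)]
clip y -1.0 [381. 152.] lateral [-18.4  17.8]
44.1 [(8, 80.2), (11, 80.9), (14, 80.4), (17, 79.9), (20, 80.0), (23, 79.0), (26, 79.0), (29, 78.1), (32, 77.6), (35, 78.3), (38, 81.3), (41, 84.7), (44, 84.4)]
clip x -1.0 [269. 223.] lateral [-16.8  18.7]
42.5 [(9, 79.6), (12, 79.1), (15, 76.8), (18, 74.7), (21, 72.9), (24, 70.5), (27, 67.5), (30, 65.6), (33, 65.7), (36, 66.5), (39, 68.1), (42, 68.0)]
```

Emit:
step_arm(
  deltas=[
    [[-40,5,-20,-1.2,1],[-64,7,-70,-2.3,1],[-64,7,-120,-2.3,1],[-64,7,-165,-2.3,1],[-64,7,-180,-2.3,1],[-64,7,-185,-2.3,1]],
  ],
)

```text
t: 2.7
ee_pos: [407.3, 35.1, 76.0]
eef_rot: [-2.163, 0.123, 2.163]
force: [0.0, -0.9, 0.3]
opening: 0.2
```

Emit:
step_arm(
  deltas=[
    [[1,1,-4,0,1],[1,1,-8,0,1],[1,1,-11,0,1],[1,1,-14,0,1],[1,1,-17,0,1]],
  ],
)

```text
t: 3.32
ee_pos: [408.4, 36.1, 58.9]
eef_rot: [-2.163, 0.123, 2.162]
force: [1.0, -0.1, 1.5]
opening: 0.2
```

Emit:
step_arm(
  deltas=[
    [[0,0,-3,0,1],[0,0,-6,0,1],[0,0,-8,0,1]],
  ],
)

```text
t: 3.7
ee_pos: [408.1, 36.2, 50.6]
eef_rot: [-2.162, 0.123, 2.163]
force: [-0.8, 0.1, 0.2]
opening: -0.0
```

```bash
cat > look.py <<'E'
from h import *
import sys
s=manip.sense(); print(s['t'],s['ee_pos'].round(1),s['force'].round(1))
c=get("wrist"); cv2.imwrite(f"pics/{sys.argv[1]}w.png",c["color"])
d=get("side"); v=d["color"][130:290,230:410]; cv2.imwrite(f"pics/{sys.argv[1]}s.png",cv2.resize(v,None,fx=3,fy=3,interpolation=cv2.INTER_CUBIC))
E
python3 look.py a
```

```text
3.7 [408.1  36.2  50.6] [-0.8  0.1  0.2]
```

View pics/aw.png

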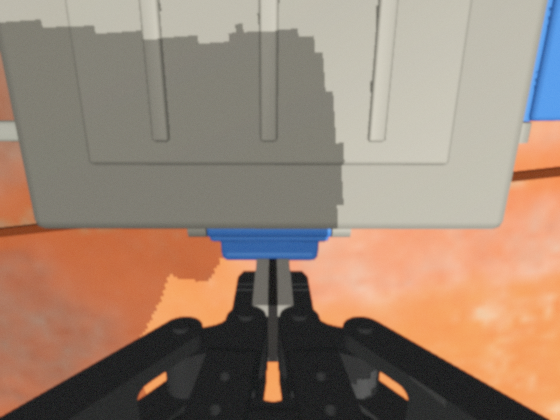

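View pics/as.png

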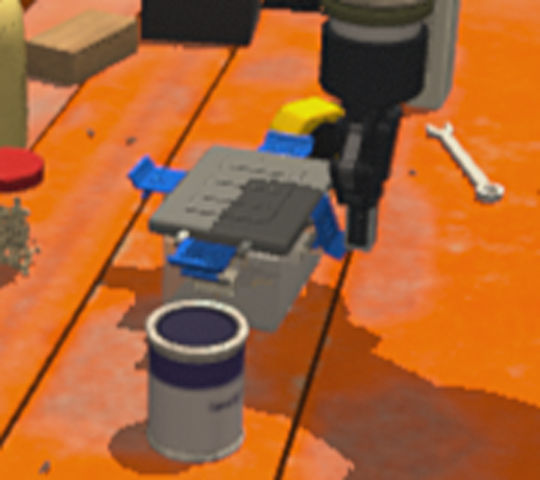

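Emit:
step_arm(
  deltas=[
    [[-8,1,0,0,1],[-8,1,-5,0,1],[-8,1,-12,0,1],[-8,1,-12,0,1]],
  ],
)

```text
t: 4.3
ee_pos: [399.8, 37.2, 38.0]
eef_rot: [-2.161, 0.123, 2.165]
force: [-0.1, 0.6, 0.5]
opening: -0.2
```

```bash
python3 look.py b
```

```text
4.3 [399.8  37.2  38. ] [-0.1  0.6  0.5]
```

View pics/bw.png

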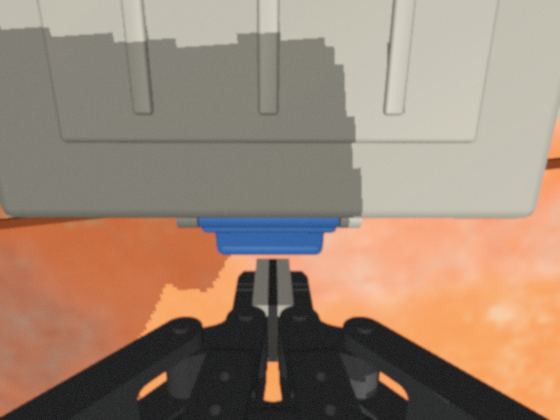

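View pics/bs.png

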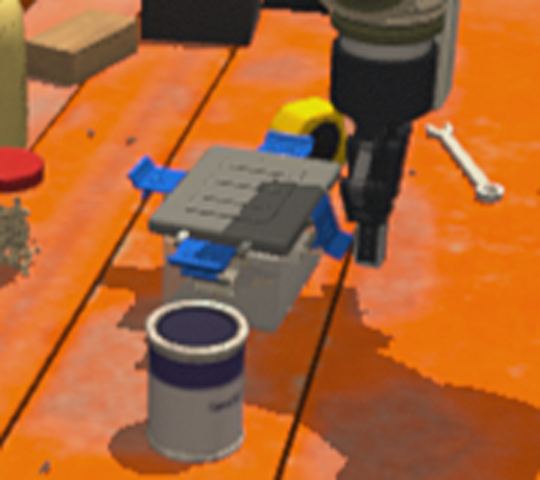

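Emit:
step_arm(
  deltas=[
    [[3,0,0,0,1],[5,-0.5,0,0,1],[6,-0.6,0,0,1],[7,-0.8,0,0,1]],
  ],
)

```text
t: 4.9
ee_pos: [406.9, 36.4, 38.4]
eef_rot: [-2.161, 0.123, 2.164]
force: [-1.1, -0.3, -0.4]
opening: 0.4
```

Emit:
step_arm(
  deltas=[
    [[1,-0.1,0,0,1],[2,-0.2,0,0,1]],
  ],
)

```text
t: 5.15
ee_pos: [408.0, 36.4, 38.0]
eef_rot: [-2.158, 0.122, 2.167]
force: [-5.7, -1.0, -1.9]
opening: -0.3
```

Emit:
step_arm(
  deltas=[
    [[1,-0.1,0,0,1]],
  ],
)

```text
t: 5.28
ee_pos: [408.2, 36.4, 37.7]
eef_rot: [-2.156, 0.122, 2.17]
force: [-4.2, -1.3, -1.0]
opening: -0.3
```

Emit:
step_arm(
  deltas=[
    [[1,-0.1,0,0,1]],
  ],
)

```text
t: 5.4
ee_pos: [408.6, 36.3, 37.5]
eef_rot: [-2.154, 0.122, 2.171]
force: [-5.0, -0.7, -0.8]
opening: 0.1
```

Emit:
step_arm(
  deltas=[
    [[1,-0.1,0,0,1]],
  ],
)

```text
t: 5.52
ee_pos: [409.0, 36.3, 37.3]
eef_rot: [-2.152, 0.122, 2.173]
force: [-5.7, -0.9, -0.8]
opening: -0.2
```

Emit:
step_arm(
  deltas=[
    [[1.4,-0.2,0,0,1]],
  ],
)

```text
t: 5.65
ee_pos: [409.6, 36.2, 36.9]
eef_rot: [-2.15, 0.121, 2.176]
force: [-5.9, -1.5, -3.7]
opening: -0.1
```

Emit:
step_arm(
  deltas=[
    [[1.4,-0.2,0.3,0,1]],
  ],
)

```text
t: 5.78
ee_pos: [409.9, 36.2, 36.8]
eef_rot: [-2.147, 0.121, 2.179]
force: [-5.7, -0.4, -4.4]
opening: 0.1
```

Emit:
step_arm(
  deltas=[
    [[1.6,-0.2,0.3,0,1]],
  ],
)

```text
t: 5.9
ee_pos: [410.4, 36.1, 36.5]
eef_rot: [-2.143, 0.121, 2.182]
force: [-5.0, -0.3, -2.5]
opening: 0.0
```

Emit:
step_arm(
  deltas=[
    [[1.2,-0.2,0.5,0,1],[2,-0.2,1,0,1],[2.6,-0.3,1,0,1]],
  ],
)

```text
t: 6.28
ee_pos: [413.6, 35.8, 37.7]
eef_rot: [-2.145, 0.121, 2.181]
force: [-1.0, 0.3, -0.2]
opening: -0.1
```

Emit:
step_arm(
  deltas=[
    [[1.2,-0.2,0.5,0,1],[2,-0.2,0.5,0,1]],
  ],
)

```text
t: 6.52
ee_pos: [416.4, 35.4, 38.5]
eef_rot: [-2.147, 0.121, 2.179]
force: [-1.0, 0.0, -0.0]
opening: -0.4
```

```bash
python3 look.py c
```

```text
6.525 [416.4  35.4  38.5] [-1.  0. -0.]
```

View pics/cw.png

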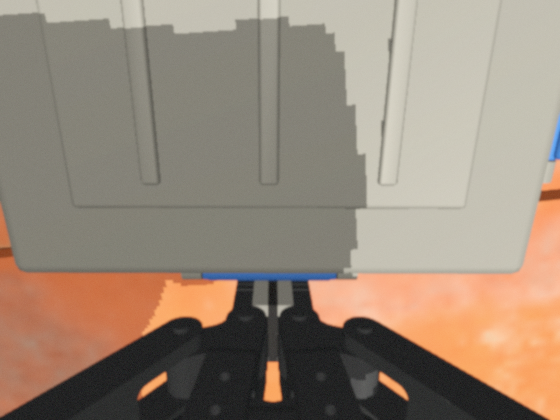

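View pics/cs.png

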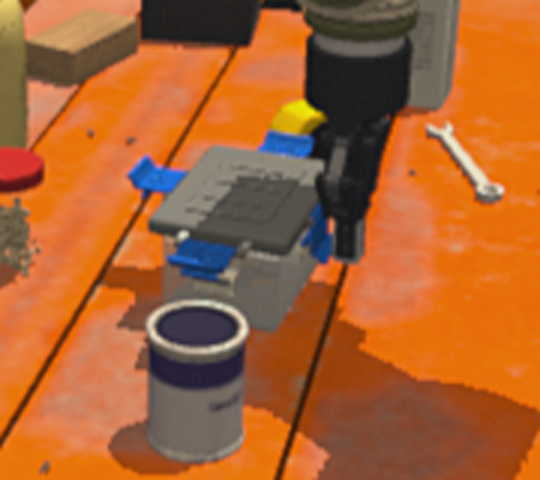

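Emit:
step_arm(
  deltas=[
    [[-14,1.5,0,0,1],[-20,2,30,0,1],[-20,2,80,0,1],[10,2,95,0,1],[60,-6,100,0,1],[110,-12,100,0,1],[155,-17,100,0,1],[171,-18.5,95,0,1]],
  ],
)

```text
t: 7.62
ee_pos: [589.0, 16.5, 133.1]
eef_rot: [-2.147, 0.121, 2.178]
force: [-0.4, 0.9, -0.2]
opening: -0.1
```

```bash
python3 look.py d; python3 - <<'E'
from h import *
s=manip.sense(); print(R.from_rotvec(s["eef_rot"]).as_matrix().round(3), s["joint_positions"].round(2))
E
```

```text
7.625 [589.   16.5 133.1] [-0.4  0.9 -0.2]
[[-0.016 -0.113 -0.993]
 [ 0.002 -0.994  0.113]
 [-1.    -0.     0.016]] [-0.17  0.55  1.42 -0.    1.19  1.51]
```

View pics/dw.png

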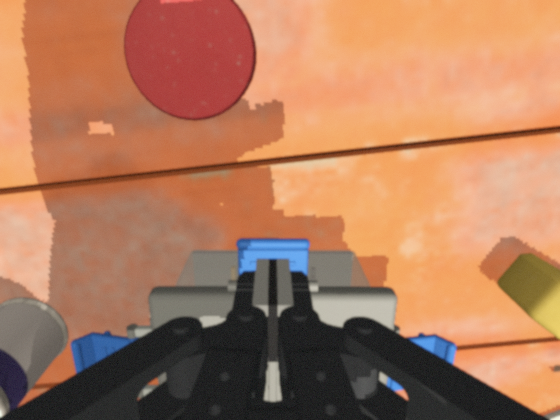

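View pics/ds.png

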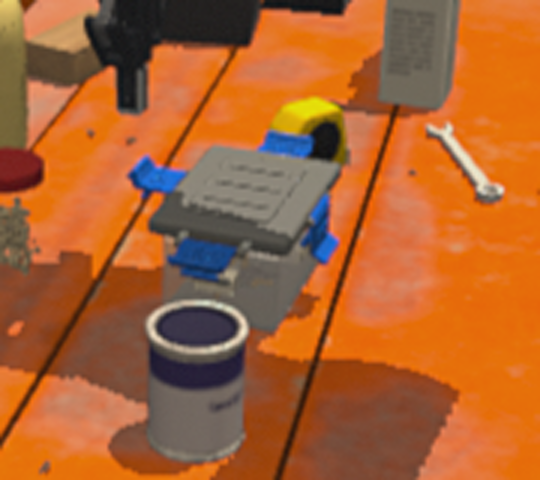

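```bash
python3 - <<'E'
from h import *
c=get("side"); np_=np.load("box.npz"); ctr=np_["ctr"]; yaw=float(np_["yaw"])
ex=np.array([np.cos(yaw),np.sin(yaw)]); ey=np.array([-ex[1],ex[0]])
def proj(p):
    q=c["view"]@np.r_[p,1]; return (q[0]/q[2]*c["fx"]+c["cx"],q[1]/q[2]*c["fy"]+c["cy"])
P=pts(c); b=blue(c)
cv2.imwrite("pics/e.png",cv2.resize(c["color"][180:230,310:370],None,fx=10,fy=10,interpolation=cv2.INTER_NEAREST))
n,l,st,ce=cv2.connectedComponentsWithStats(b)
for i in range(1,n):
    if st[i,4]>60 and 290<ce[i,0]<365 and 170<ce[i,1]<230:
        Q=P[l==i]; L=np.c_[(Q[:,:2]-ctr)@ex,(Q[:,:2]-ctr)@ey,Q[:,2]]
        print(st[i],ce[i]); 
        if np.median(L[:,0])<-40:
            for z0 in range(38,84,4):
                s=(L[:,2]>=z0)&(L[:,2]<z0+4)
                if s.sum(): print(z0,s.sum(),np.percentile(-L[s,0]-46,[5,50,95]).round(1))
for th in (0,0.1,.2,.3,.4,.5):
    for h in (8,):
        o=h+36*np.sin(.4+th); z=76-36*np.cos(.4+th)
        print(th,[tuple(np.round(proj(np.r_[ctr-(46+o)*ex+k*ey,z]),1)) for k in(-20,20)])
E
```

```text
[317 174  18   8 105] [325.9047619 177.9047619]
[331 195  11  22 119] [336.3697479  207.24369748]
46 20 [14.8 17.9 20.8]
50 19 [11.  14.5 17.4]
54 10 [ 0.9 11.6 13.6]
58 13 [ 3.3 12.8 13.3]
62 6 [11.1 12.5 14.2]
66 9 [10.7 12.5 14.3]
70 8 [ 9.9 12.6 13.4]
74 9 [10.2 11.9 13.1]
78 22 [ 6.6 10.  13.1]
82 3 [7.2 7.7 8.2]
[286 210  23  14 200] [297.17 215.72]
0 [(np.float64(343.1), np.float64(211.2)), (np.float64(338.5), np.float64(218.8))]
0.1 [(np.float64(344.5), np.float64(210.8)), (np.float64(340.0), np.float64(218.4))]
0.2 [(np.float64(345.9), np.float64(210.3)), (np.float64(341.4), np.float64(217.9))]
0.3 [(np.float64(347.2), np.float64(209.6)), (np.float64(342.7), np.float64(217.3))]
0.4 [(np.float64(348.4), np.float64(208.9)), (np.float64(343.9), np.float64(216.5))]
0.5 [(np.float64(349.4), np.float64(208.0)), (np.float64(345.0), np.float64(215.6))]
```

View pics/e.png

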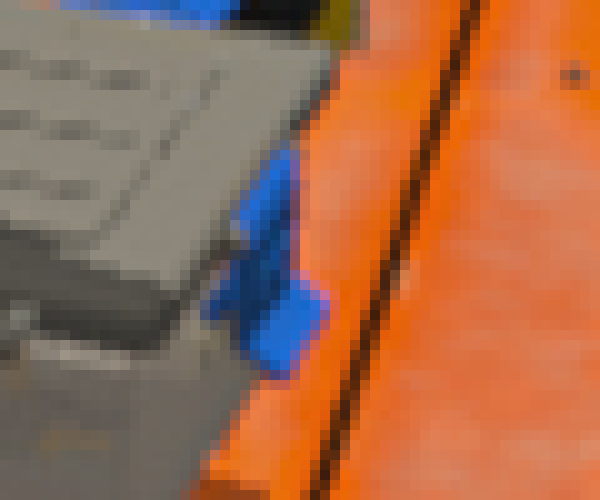

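Emit:
step_arm(
  deltas=[
    [[-2,0.3,-20,0,1],[-2,0.3,-36,0,1],[-2,0.3,-42,0,1],[-2,0.3,-48,0,1],[-2,0.3,-54,0,1]],
  ],
)

```text
t: 8.4
ee_pos: [585.2, 17.2, 79.0]
eef_rot: [-2.146, 0.121, 2.179]
force: [0.5, 0.2, 0.1]
opening: 0.3
```

Emit:
step_arm(
  deltas=[
    [[0,0,-5,0,1],[0,0,-10,0,1],[0,0,-15,0,1]],
  ],
)

```text
t: 8.78
ee_pos: [585.1, 17.3, 63.6]
eef_rot: [-2.146, 0.121, 2.18]
force: [0.3, -0.1, 1.6]
opening: 0.2
```

Emit:
step_arm(
  deltas=[
    [[0,0,-4,0,1],[0,0,-8,0,1],[0,0,-12,0,1],[0,0,-13,0,1]],
  ],
)

```text
t: 9.28
ee_pos: [585.1, 17.2, 50.3]
eef_rot: [-2.145, 0.121, 2.18]
force: [0.2, -0.1, 0.5]
opening: 0.1
```

```bash
python3 look.py f
```

```text
9.275 [585.1  17.2  50.3] [ 0.2 -0.1  0.5]
```

View pics/fw.png

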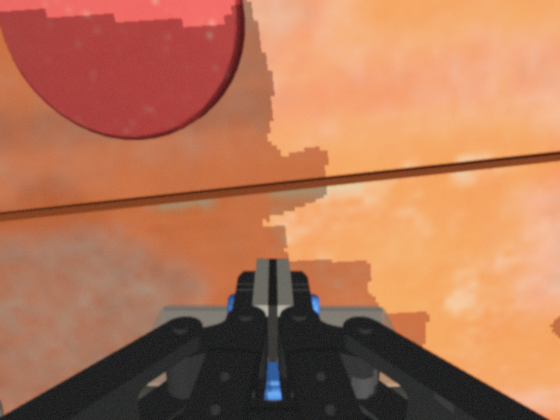

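View pics/fs.png

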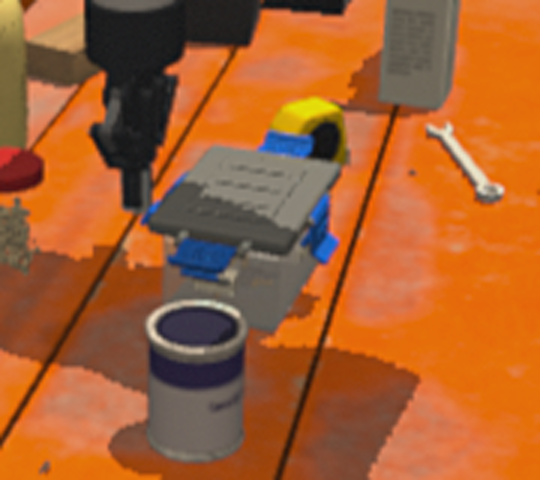

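Emit:
step_arm(
  deltas=[
    [[10,-1,0,0,1],[10,-1,-6,0,1],[10,-1,-12,0,1],[8,-0.8,-12,0,1],[6,-0.6,-12,0,1],[5,-0.5,-12,0,1]],
  ],
)

```text
t: 10.12
ee_pos: [590.0, 16.8, 38.7]
eef_rot: [-2.146, 0.121, 2.179]
force: [-0.7, -1.0, 0.5]
opening: 0.0
```

Emit:
step_arm(
  deltas=[
    [[-1,0.1,0,0,1],[-2,0.2,0,0,1],[-3,0.3,0,0,1]],
  ],
)

```text
t: 10.5
ee_pos: [587.1, 17.1, 38.8]
eef_rot: [-2.146, 0.121, 2.179]
force: [1.9, -0.6, -1.3]
opening: 0.1
```

Emit:
step_arm(
  deltas=[
    [[-0.8,0.1,0,0,1],[-1.6,0.2,0,0,1]],
  ],
)

```text
t: 10.75
ee_pos: [585.5, 17.2, 38.8]
eef_rot: [-2.147, 0.121, 2.179]
force: [1.7, -0.4, -0.1]
opening: -0.2
```

Emit:
step_arm(
  deltas=[
    [[-0.8,0.1,0,0,1],[-1.6,0.2,0,0,1]],
  ],
)

```text
t: 11.0
ee_pos: [584.6, 17.3, 38.8]
eef_rot: [-2.149, 0.121, 2.177]
force: [5.3, 0.1, -3.9]
opening: 0.2
```

Emit:
step_arm(
  deltas=[
    [[-1,0.1,0,0,1],[-1.7,0.2,0,0,1]],
  ],
)

```text
t: 11.25
ee_pos: [583.7, 17.4, 38.9]
eef_rot: [-2.151, 0.122, 2.174]
force: [6.0, 0.3, -4.1]
opening: -0.2
```

Emit:
step_arm(
  deltas=[
    [[-1.2,0.1,0,0,1],[-2,0.2,0,0,1]],
  ],
)

```text
t: 11.5
ee_pos: [582.3, 17.4, 38.9]
eef_rot: [-2.153, 0.122, 2.172]
force: [4.3, -0.8, -2.6]
opening: -0.0
```

Emit:
step_arm(
  deltas=[
    [[-1.2,0.1,0.3,0,1],[-2,0.2,0.5,0,1]],
  ],
)

```text
t: 11.75
ee_pos: [580.1, 17.6, 39.4]
eef_rot: [-2.153, 0.122, 2.172]
force: [2.1, 0.2, -1.7]
opening: -0.1
```

Emit:
step_arm(
  deltas=[
    [[-1.2,0.1,0.3,0,1],[-2,0.2,0.5,0,1]],
  ],
)

```text
t: 12.0
ee_pos: [577.7, 17.9, 39.9]
eef_rot: [-2.152, 0.122, 2.174]
force: [-0.3, -0.7, 0.5]
opening: -0.1
```

Emit:
step_arm(
  deltas=[
    [[12,-1.5,0,0,1],[16,-2,25,0,1],[16,-2,70,5,1],[5,20,90,15,1],[-15,50,95,25,1],[-35,80,95,35,1],[-55,110,95,45,1],[-68,132,95,55,1]],
  ],
)

```text
t: 13.0
ee_pos: [508.5, 151.1, 135.0]
eef_rot: [1.705, 0.776, -1.723]
force: [1.3, -0.5, 0.5]
opening: 0.1
```

Emit:
step_arm(
  deltas=[
    [[0,0,0,10,1],[0,0,0,20,1],[0,0,0,30,1],[0,0,0,36,1],[0,0,0,36,1]],
  ],
)

```text
t: 13.62
ee_pos: [508.2, 151.1, 135.1]
eef_rot: [1.267, 1.159, -1.281]
force: [-0.8, 0.7, 0.4]
opening: -0.1
```

```bash
python3 look.py g; python3 - <<'E'
from h import *
s=manip.sense(); print(R.from_rotvec(s["eef_rot"]).as_matrix().round(3), s["joint_positions"].round(2))
E
```

```text
13.625 [508.2 151.1 135.1] [-0.8  0.7  0.4]
[[-0.002  0.996 -0.091]
 [-0.01  -0.091 -0.996]
 [-1.    -0.001  0.01 ]] [ 0.07  0.42  1.61 -0.01  1.11  0.17]
```

View pics/gw.png

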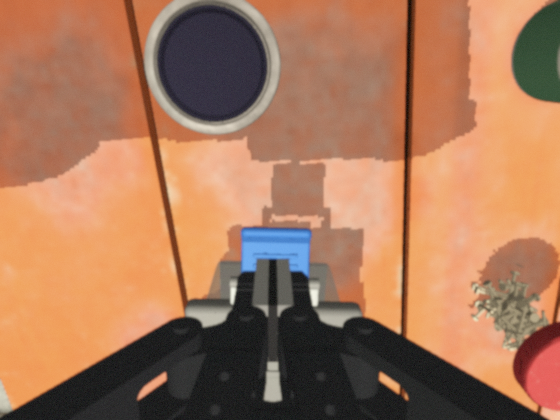

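View pics/gs.png

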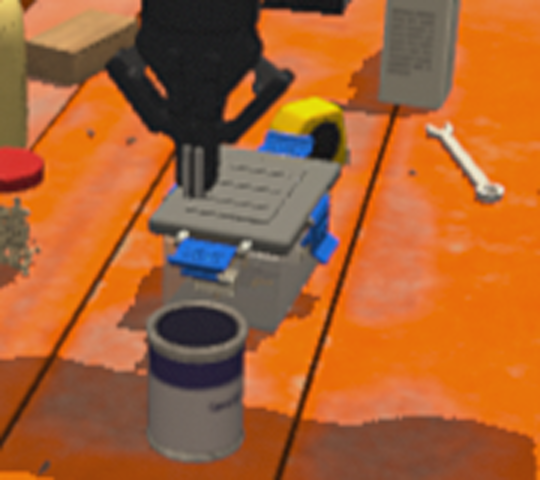

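Emit:
step_arm(
  deltas=[
    [[0,-2,-20,0,1],[0,-2,-40,0,1],[0,-2,-48,0,1],[0,-2,-54,0,1],[0,-2,-60,0,1]],
  ],
)

```text
t: 14.35
ee_pos: [508.6, 149.2, 75.3]
eef_rot: [1.269, 1.157, -1.282]
force: [0.7, 0.0, 0.7]
opening: 0.0
```

Emit:
step_arm(
  deltas=[
    [[0,0,-5,0,1],[0,0,-10,0,1],[0,0,-14,0,1]],
  ],
)

```text
t: 14.72
ee_pos: [508.7, 149.1, 61.1]
eef_rot: [1.269, 1.157, -1.282]
force: [-0.4, -1.5, 1.1]
opening: -0.1
```

Emit:
step_arm(
  deltas=[
    [[0,0,-4,0,1],[0,0,-8,0,1],[0,0,-11,0,1],[0,0,-11,0,1]],
  ],
)

```text
t: 15.22
ee_pos: [508.5, 149.2, 49.8]
eef_rot: [1.268, 1.157, -1.282]
force: [-0.1, -0.0, 0.6]
opening: -0.2
```

```bash
python3 look.py i
```

```text
15.225 [508.5 149.2  49.8] [-0.1 -0.   0.6]
```

View pics/is.png

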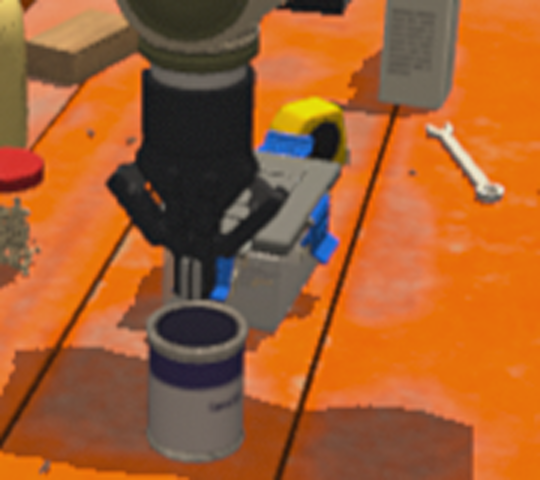

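Emit:
step_arm(
  deltas=[
    [[1,11,0,0,1],[1,11,-6,0,1],[1,11,-12,0,1],[1,9,-12,0,1],[0.8,7,-12,0,1],[0.6,6,-12,0,1]],
  ],
)

```text
t: 16.08
ee_pos: [509.4, 154.9, 38.2]
eef_rot: [1.269, 1.157, -1.282]
force: [-0.3, -0.8, -0.5]
opening: -0.3
```

Emit:
step_arm(
  deltas=[
    [[-0.1,-1,0,0,1],[-0.2,-2,0,0,1],[-0.3,-3,0,0,1]],
  ],
)

```text
t: 16.45
ee_pos: [509.1, 151.8, 38.3]
eef_rot: [1.269, 1.157, -1.282]
force: [-0.0, -0.6, -0.4]
opening: 0.2
```

Emit:
step_arm(
  deltas=[
    [[-0.1,-1,0,0,1],[-0.2,-2,0,0,1]],
  ],
)

```text
t: 16.7
ee_pos: [508.9, 149.9, 38.3]
eef_rot: [1.269, 1.157, -1.281]
force: [0.2, 0.7, -1.6]
opening: 0.2
```

Emit:
step_arm(
  deltas=[
    [[-0.1,-1,0,0,1],[-0.2,-1.7,0,0,1]],
  ],
)

```text
t: 16.95
ee_pos: [508.6, 148.2, 38.2]
eef_rot: [1.269, 1.157, -1.281]
force: [0.5, 2.2, -1.2]
opening: -0.0
```

Emit:
step_arm(
  deltas=[
    [[-0.1,-1,0,0,1],[-0.2,-2,0,0,1]],
  ],
)

```text
t: 17.2
ee_pos: [508.4, 147.1, 37.9]
eef_rot: [1.271, 1.158, -1.281]
force: [2.5, 10.2, -7.1]
opening: -0.0
```

Emit:
step_arm(
  deltas=[
    [[-0.1,-1.2,0,0,1],[-0.2,-2,0,0,1]],
  ],
)

```text
t: 17.45
ee_pos: [508.2, 146.2, 37.5]
eef_rot: [1.273, 1.159, -1.28]
force: [2.5, 8.7, -6.6]
opening: 0.2
```

Emit:
step_arm(
  deltas=[
    [[-0.1,-1.2,0,0,1],[-0.2,-2,0,0,1]],
  ],
)

```text
t: 17.7
ee_pos: [507.9, 145.1, 37.2]
eef_rot: [1.275, 1.16, -1.279]
force: [2.2, 7.0, -5.5]
opening: 0.1
```

Emit:
step_arm(
  deltas=[
    [[-0.1,-1.2,0,0,1],[-0.2,-2.2,0,0,1]],
  ],
)

```text
t: 17.95
ee_pos: [507.6, 143.2, 37.0]
eef_rot: [1.275, 1.161, -1.279]
force: [1.5, 2.8, -1.8]
opening: 0.1
```

Emit:
step_arm(
  deltas=[
    [[-0.1,-1.2,0.3,0,1],[-0.2,-2,0.5,0,1]],
  ],
)

```text
t: 18.2
ee_pos: [507.5, 140.9, 37.6]
eef_rot: [1.275, 1.16, -1.279]
force: [-0.1, 0.0, -0.3]
opening: 0.5
```

Emit:
step_arm(
  deltas=[
    [[-0.1,-1,0.2,0,1],[-0.2,-1.4,0.3,0,1]],
  ],
)

```text
t: 18.45
ee_pos: [507.3, 139.3, 38.0]
eef_rot: [1.275, 1.16, -1.279]
force: [-0.8, 0.4, -0.4]
opening: -0.1
```

Emit:
step_arm(
  deltas=[
    [[1,12,0,0,1],[1.5,15,25,0,1],[1.5,15,75,0,1],[0,0,95,0,1],[-5,-50,95,0,1],[-10,-105,95,0,1],[-16,-160,95,0.5,1],[-22,-210,95,1,1]],
  ],
)

```text
t: 19.45
ee_pos: [485.3, -71.9, 133.2]
eef_rot: [1.262, 1.168, -1.266]
force: [0.9, -0.6, -0.2]
opening: -0.2
```

Emit:
step_arm(
  deltas=[
    [[-2,-12,0,0,1],[-2,-12,-5,0,1]],
  ],
)

```text
t: 19.7
ee_pos: [483.6, -83.7, 128.3]
eef_rot: [1.263, 1.168, -1.266]
force: [-0.7, 0.4, -0.4]
opening: 0.1
```

```bash
python3 look.py j; python3 - <<'E'
from h import *
s=manip.sense(); print(R.from_rotvec(s["eef_rot"]).as_matrix().round(3), s["joint_positions"].round(2))
E
```

```text
19.7 [483.6 -83.7 128.3] [-0.7  0.4 -0.4]
[[-0.     0.997 -0.074]
 [-0.004 -0.074 -0.997]
 [-1.     0.     0.004]] [-0.41  0.35  1.74 -0.    1.05 -0.33]
```

View pics/jw.png

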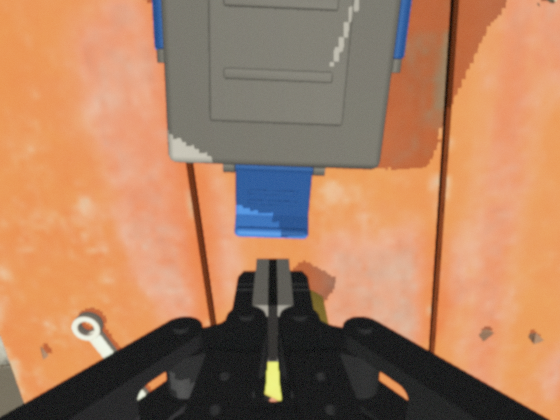

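View pics/js.png

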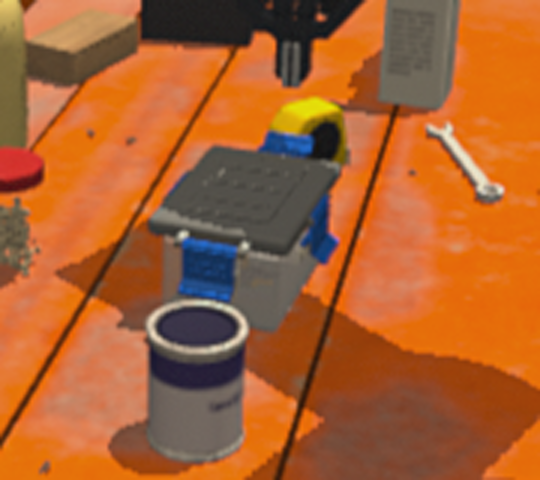

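Emit:
step_arm(
  deltas=[
    [[0,0,-18,-2,1],[0,1,-35,-2,1],[0,1,-43,-2,1],[0,1,-49,-2,1],[0,1,-54,-2,1]],
  ],
)

```text
t: 20.42
ee_pos: [483.4, -81.2, 73.6]
eef_rot: [1.286, 1.153, -1.29]
force: [0.4, 0.6, 0.1]
opening: 0.3
```

Emit:
step_arm(
  deltas=[
    [[0,0,-5,0,1],[0,0,-10,0,1],[0,0,-14,0,1]],
  ],
)

```text
t: 20.8
ee_pos: [483.5, -81.2, 59.4]
eef_rot: [1.286, 1.152, -1.29]
force: [0.6, 1.1, 0.9]
opening: -0.3
```

Emit:
step_arm(
  deltas=[
    [[0,0,-4,0,1],[0,0,-8,0,1],[0,0,-11,0,1],[0,0,-11,0,1]],
  ],
)

```text
t: 21.3
ee_pos: [483.3, -81.2, 48.1]
eef_rot: [1.286, 1.153, -1.291]
force: [0.6, -0.8, -0.1]
opening: -0.1
```

```bash
python3 look.py k
```

```text
21.3 [483.3 -81.2  48.1] [ 0.6 -0.8 -0.1]
```

View pics/kw.png

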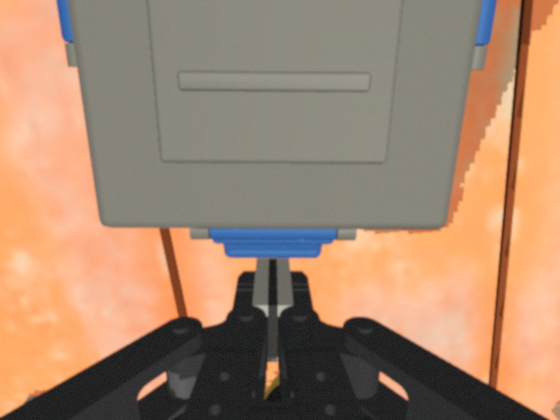

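Emit:
step_arm(
  deltas=[
    [[-1,-10,0,0,1],[-1,-10,-5,0,1],[-1,-10,-10,0,1],[-1,-8,-10,0,1],[-0.8,-6,-10,0,1]],
  ],
)

```text
t: 22.02
ee_pos: [482.7, -87.0, 38.4]
eef_rot: [1.286, 1.153, -1.29]
force: [-0.3, 0.5, 0.7]
opening: -0.2
```

Emit:
step_arm(
  deltas=[
    [[0.1,1,0,0,1],[0.2,2,0,0,1],[0.3,3,0,0,1]],
  ],
)

```text
t: 22.4
ee_pos: [483.0, -83.9, 38.5]
eef_rot: [1.286, 1.153, -1.29]
force: [-0.7, 0.3, 0.3]
opening: 0.1
```

Emit:
step_arm(
  deltas=[
    [[0.1,1,0,0,1],[0.2,2,0,0,1]],
  ],
)

```text
t: 22.65
ee_pos: [483.2, -82.0, 38.4]
eef_rot: [1.286, 1.152, -1.29]
force: [-0.4, -1.3, -0.6]
opening: 0.3
```

Emit:
step_arm(
  deltas=[
    [[0.1,1,0,0,1],[0.2,2,0,0,1]],
  ],
)

```text
t: 22.9
ee_pos: [483.3, -80.7, 38.1]
eef_rot: [1.285, 1.152, -1.291]
force: [-0.4, -7.2, -4.3]
opening: -0.1
```

Emit:
step_arm(
  deltas=[
    [[0.1,1,0,0,1],[0.2,1.8,0,0,1]],
  ],
)

```text
t: 23.15
ee_pos: [483.4, -79.7, 37.9]
eef_rot: [1.284, 1.151, -1.291]
force: [-1.2, -7.2, -4.9]
opening: -0.1
```

Emit:
step_arm(
  deltas=[
    [[0.1,1,0,0,1],[0.2,1.9,0,0,1]],
  ],
)

```text
t: 23.4
ee_pos: [483.5, -78.4, 37.6]
eef_rot: [1.283, 1.151, -1.292]
force: [-0.6, -3.9, -4.5]
opening: -0.1
```

Emit:
step_arm(
  deltas=[
    [[0.1,1,0,0,1],[0.2,2,0,0,1]],
  ],
)

```text
t: 23.65
ee_pos: [483.7, -76.2, 37.6]
eef_rot: [1.283, 1.151, -1.292]
force: [1.1, -1.7, -1.3]
opening: -0.0
```

Emit:
step_arm(
  deltas=[
    [[0.1,1,0.2,0,1],[0.2,2,0.4,0,1]],
  ],
)

```text
t: 23.9
ee_pos: [483.9, -73.9, 38.2]
eef_rot: [1.283, 1.151, -1.292]
force: [-0.3, 1.3, -0.5]
opening: -0.1
```

Emit:
step_arm(
  deltas=[
    [[0.1,1,0.2,0,1],[0.2,1.6,0.4,0,1]],
  ],
)

```text
t: 24.15
ee_pos: [484.1, -72.5, 38.5]
eef_rot: [1.283, 1.151, -1.292]
force: [-0.7, -4.3, -2.6]
opening: -0.2
```

Emit:
step_arm(
  deltas=[
    [[-1.5,-14,0,0,1],[-2,-16,30,0,1],[-2,-16,80,0,1],[0,0,130,0,1],[5,30,180,0,1],[8,60,220,0,1],[8,65,222,0,1]],
  ],
)

```text
t: 25.02
ee_pos: [493.1, -7.0, 263.3]
eef_rot: [1.283, 1.147, -1.287]
force: [-0.1, -0.8, -1.2]
opening: -0.1
```

```bash
python3 look.py l; python3 - <<'E'
from h import *
for n in ("wrist","side"):
    c=get(n); P=pts(c); f=np.load("box.npz"); ctr=f["ctr"]; yaw=float(f["yaw"])
    ex=np.array([np.cos(yaw),np.sin(yaw)]); ey=np.array([-ex[1],ex[0]])
    b=blue(c); Q=P[b>0]; L=np.c_[(Q[:,:2]-ctr)@ex,(Q[:,:2]-ctr)@ey,Q[:,2]]
    for nm,k,sg in (("front",0,-1),("back",0,1),("left",1,1),("right",1,-1)):
        o=sg*L[:,k]-[46,66][k]; s=(o>0)&(o<65)&(abs(L[:,1-k])<24)&(L[:,2]>30)&(L[:,2]<100)
        print(n,nm,s.sum(),[(z0,int((s&(abs(L[:,2]-z0-3)<3)).sum()),np.percentile(o[s&(abs(L[:,2]-z0-3)<3)],[5,50,95]).round(0).tolist()) for z0 in range(36,84,6) if (s&(abs(L[:,2]-z0-3)<3)).sum()>3])
E
```

```text
25.025 [493.1  -7.  263.3] [-0.1 -0.8 -1.2]
wrist front 324 [(42, 96, [19.0, 20.0, 21.0]), (72, 73, [11.0, 13.0, 13.0]), (78, 152, [9.0, 10.0, 12.0])]
wrist back 367 [(42, 69, [20.0, 21.0, 22.0]), (72, 74, [12.0, 14.0, 14.0]), (78, 223, [8.0, 10.0, 12.0])]
wrist left 1008 [(42, 170, [32.0, 33.0, 34.0]), (48, 27, [15.0, 17.0, 33.0]), (54, 248, [15.0, 18.0, 21.0]), (72, 159, [19.0, 26.0, 27.0]), (78, 404, [20.0, 22.0, 25.0])]
wrist right 124 [(78, 124, [8.0, 9.0, 11.0])]
side front 115 [(42, 8, [16.0, 18.0, 20.0]), (48, 32, [11.0, 15.0, 20.0]), (54, 15, [1.0, 4.0, 14.0]), (60, 12, [11.0, 13.0, 14.0]), (66, 11, [10.0, 13.0, 14.0]), (72, 12, [11.0, 13.0, 14.0]), (78, 25, [7.0, 10.0, 12.0])]
side back 2 []
side left 318 [(42, 28, [27.0, 32.0, 36.0]), (48, 63, [23.0, 29.0, 34.0]), (54, 41, [24.0, 27.0, 28.0]), (60, 45, [23.0, 26.0, 29.0]), (66, 38, [24.0, 26.0, 30.0]), (72, 60, [6.0, 26.0, 29.0]), (78, 42, [20.0, 24.0, 27.0])]
side right 0 []
```

View pics/lw.png

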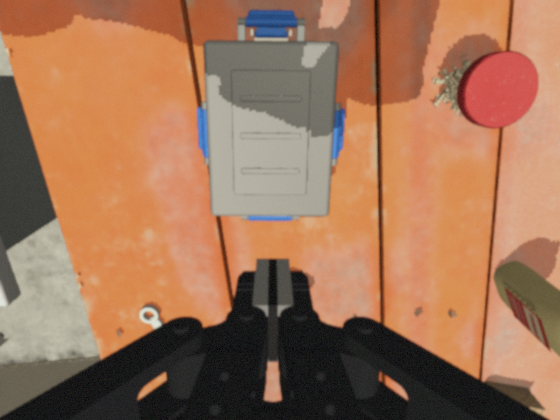

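View pics/ls.png

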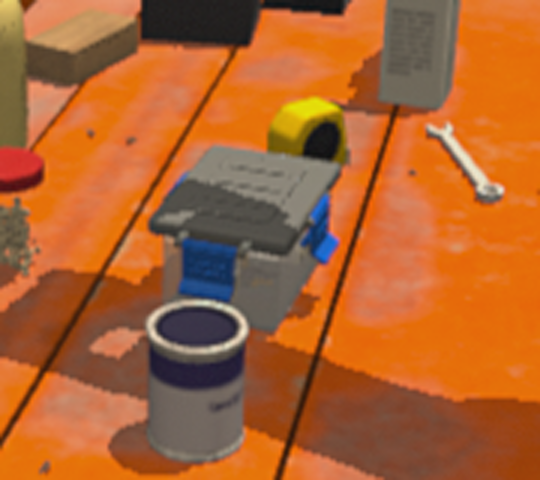

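Emit:
step_arm(
  deltas=[
    [[0,-50,0,0,1],[0,-100,0,0,1],[0,-130,0,0,1],[0,-130,0,0,1]],
  ],
)

```text
t: 25.72
ee_pos: [491.0, -140.4, 257.8]
eef_rot: [1.285, 1.153, -1.298]
force: [-0.3, -0.7, -0.1]
opening: -0.1
```

```bash
python3 look.py n; python3 - <<'E'
from h import *
for n in ("wrist",):
    c=get(n); P=pts(c); f=np.load("box.npz"); ctr=f["ctr"]; yaw=float(f["yaw"])
    ex=np.array([np.cos(yaw),np.sin(yaw)]); ey=np.array([-ex[1],ex[0]])
    b=blue(c); Q=P[b>0]; L=np.c_[(Q[:,:2]-ctr)@ex,(Q[:,:2]-ctr)@ey,Q[:,2]]
    for nm,k,sg in (("right",1,-1),):
        o=sg*L[:,k]-[46,66][k]; s=(o>0)&(o<65)&(abs(L[:,1-k])<24)&(L[:,2]>30)&(L[:,2]<100)
        print(n,nm,s.sum(),[(z0,int((s&(abs(L[:,2]-z0-3)<3)).sum()),np.percentile(o[s&(abs(L[:,2]-z0-3)<3)],[5,50,95]).round(0).tolist()) for z0 in range(36,84,6) if (s&(abs(L[:,2]-z0-3)<3)).sum()>3])
c=get("top"); cv2.imwrite("pics/top9.png",cv2.resize(c["color"][140:290,180:420],None,fx=3.3,fy=3.3))
E
```

```text
25.725 [ 491.  -140.4  257.8] [-0.3 -0.7 -0.1]
wrist right 842 [(42, 225, [17.0, 20.0, 22.0]), (48, 161, [14.0, 16.0, 18.0]), (60, 20, [14.0, 14.0, 14.0]), (66, 11, [14.0, 14.0, 14.0]), (72, 129, [11.0, 13.0, 14.0]), (78, 296, [8.0, 10.0, 12.0])]
```

View pics/nw.png

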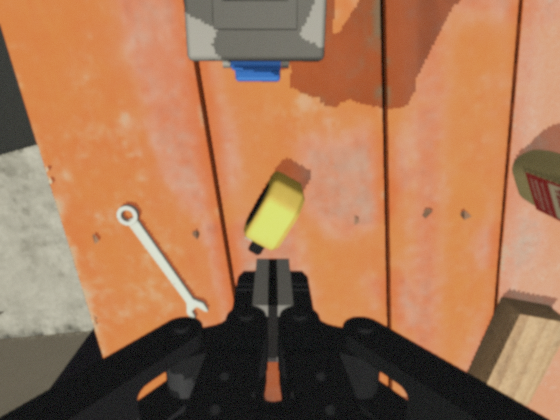

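View pics/top9.png

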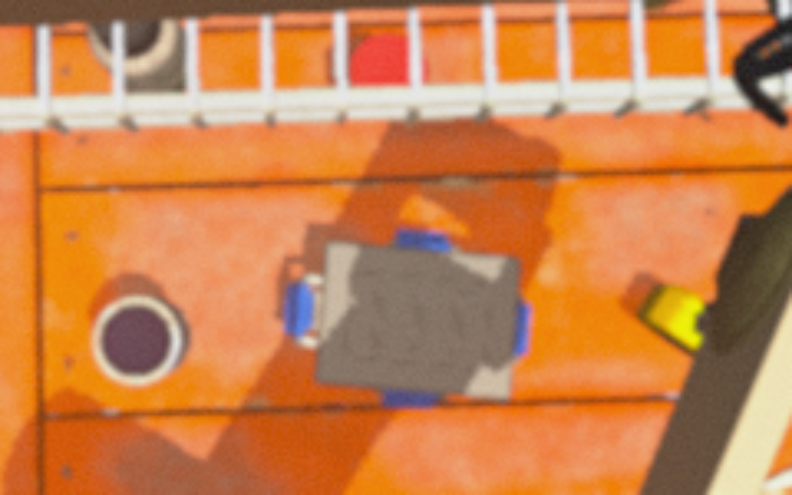

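```bash
python3 -c "
from workcell import workorder; print(workorder.sign_off())"
```

```text
the job is handed in; nothing more can be done
None
```

All four clips are flipped down and locked, done in the order front, back, left, right, and the job was handed in at about 26 s. I pressed each lip down with the shut fingertips to about 0.45 rad, then pushed it in from the side in small steps. Each time the force peaked and then fell away at the click:

| Clip | Peak sideways push |
|---|---|
| Front | about 6 N |
| Back | about 6 N |
| Left | about 10 N |
| Right | about 7 N |

On the right clip I went on about 1 mm to the stop, where it read about 4 N.

**Clips:** The last depth readings put every lip edge at about 42–48 mm height, 20–22 mm out from the wall (33–36 mm for the left clip, whose hinge stands farther out). The front, left and right clip bodies read vertical, which matches locked. The back clip's body was only partly in view, so that one rests on its lip position and the force drop.

**Bystanders:** The jar, tape measure and tin look where they were in the pictures, and the arm was clear of everything at hand-in.

No check failed or disagreed. The measured lid came out about 2–3 mm smaller than stated, which is within the calibration error.

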